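Thread the keyed bolt through the model stable's two door eyes and hold it

ROBOT

A 6-joint arm with a two-finger parallel gripper is mounted at the origin on the work surface. World frame = base frame: x ahead of the robot, y to its left, z up, the work surface at z = 0. Lengths are in m, angles in rad, forces in N, time in s.
With the tool pointing down it reaches from about 0.3 to 0.775 m from the base axis. Payload 14.6 kg.
Tool frame: the origin (TCP) lies at the very end of the fingers, on their centre line; the grasp point (between the pads) lies 19 mm behind it; x points along the fingers, z is the direction in which the jaws open and shut, and the axes are right-handed (so a half turn about x gives the same grasp; the last joint's range is limited). The gripper opens to 94 mm and grips with 3 to 60 N. Pads are 16 mm wide; open, the fingers measure 119 mm over their backs; the gripper's body (75 mm by 177 mm) begins 78 mm behind the grasp point.
Start: joints at [1.192, 0.3, 1.521, -0, 1.321, -0.067], TCP at [0.169, 0.523, 0.205] pointing down, gripper open.
Joint ranges: [-3.03, 3.03], [-0.79, 2.21], [0.23, 2.52], [-1.04, 4.18], [0, 3.07], [-2.55, 2.55]. Speed limits (rad/s): [2.22, 2.22, 2.57, 3.14, 3.14, 3.14].

INTERFACE

Orientations are given as [roll, pitch, yaw] about the fixed x, y, z axes, in that order (R = Rz(yaw) Ry(pitch) Rx(roll)).
In Python, from station import sensors, vision, ctrl gives the robot as it stands.
- The arm moves only by the tool move_arm, never from a script. Its argument "series" is a list that holds one entry, the list of rows, each a list of 6 numbers: the shift along the tool's x, y, z as a fraction of full scale, then the turn, a rotation vector about the tool's x, y, z as a fraction of full scale. In form: [[[tx, ty, tz, rx, ry, rz], ...]]. A call has 1 to 8 rows; each row is the pose to reach, as a shift and turn from the pose commanded when the call began, along the tool's axes at that moment, turning the shorter way round; what a row does not reach only later rows make up. Full scale, the value 1, is 0.12 m for a shift and 2 pi rad for a turn. A row lasts 1/8 s, in which the tool goes at most 62.5 mm and 10.7 degrees, less where a joint would pass 70% of its speed; a pose out of reach is approached as far as the arm can. A call with a number of a shift or a turn outside -1 to 1 is refused whole. A call with a gripper value outside its range is refused whole. "hand" is the opening, from 0 (shut) to 1 (fully open), set as the call begins (left out, the last holds). The fingers move at their own pace and stop on an object; "squeeze" is the grip in N (left out, the last holds). Time passes only in rows, so rows that repeat a pose let the fingers close. It gives the time, the measured TCP pose, the force and the opening at its end, in the units of the state.
- sensors.sense(): the state, without advancing time (a new reading comes with each control period).
- vision.capture(name): name is "side" or "top" or "wrist"; returns the picture (480x640x3 uint8, red, green, blue); there is no depth.
- vision.get_calibration(name): a dict with "intrinsics" (3x3 intrinsics, pixels), "k1" (the pictures are not rectified: a ray, as slopes to the right and down, at radius r is drawn at 1 + k1 r^2 times it, then the intrinsics apply), "R" (3x3) and "t" (3): a world point X has camera coordinates R X + t; the wrist camera has in their place "tool_from_camera" (4x4, takes a point from camera to tool coordinates, whose origin is the TCP and whose axes are the tool frame's). Camera axes: x right, y down, z forward; pixel columns grow to the right and rows downward; lengths in m; the calibration is good to about 2 mm. A picture is of the moment at which its call begins: read the wrist's pose just before it. get_calibration takes no time and is no camera call.
- ctrl.sign_off(): hands the job in, once; it reports no verdict.
The state is a dict: "time_s": time; "joint_positions": joint angles; "joint_vel": joint speeds; "joint_efforts": joint torques, N m; "ee_pos": TCP position; "tcp_rot": TCP orientation; "wrist_force": force on the tool from outside, world axes, zero at the start; "ft_torque": the same for the moment, N m; "finger_gap": finger opening in m.
Only numpy, scipy, OpenCV 4.12 (cv2) and the standard library are available. Lean on these libraries where they do the work, as an engineer would, in place of code of your own. Each camera call takes 0.05 s, during which the arm holds its last target.

TASK

Take the keyed wooden bolt out of its holder block by its grip block and thread it from above through the model stable's upper door eye, give it a quarter turn while its flat bit is between the two eyes, and lower it on through the lower eye. Finish while still holding the bolt upright through both eyes so that the collar can be fitted: the bit fully below the lower eye, its foot clear of the base board, not let go. Leave the glue bottle, the offcut and the brush where they are.

Things in the scene. Friction and masses are not known exactly. Their poses are not given: they have to be found in the camera images.
- bolt: The loose wooden keyed bolt, 176 mm long, about 50 g, standing upright in the holder block. Origin: centre of its foot (bottom end); z runs up along the bolt. From the foot up: a flat bit 24 mm (along bolt x) by 10 mm (along bolt y), 24 mm tall (its lowest 6 mm stepped in to 19 x 6 mm); a round shaft 10 mm in diameter up to 140 mm; then a grip block 30 mm (bolt x) by 16 mm (bolt y), 36 mm tall, from 140 to 176 mm. A half turn about z looks the same.
- bolt_shoulder (a point): Top edge of the bolt's flat bit, on the bolt's axis, 24 mm above the foot.
- bolt_grip (a point): Centre of the bolt's grip block, 158 mm above the foot.
- stable: Half-built roofless wooden model stable, fixed to the bench (205 mm deep, 260 mm wide). Origin: on the common upright axis of the two door eyes, at bench height; x points out of its front wall (away from the building), z up. Front wall face 30 mm behind the axis; walls and posts reach 145 mm height, nothing is higher than the top of the upper eye. The base board under the eyes is 12 mm thick (its top at 12 mm).
- upper_eye (a point): Centre of the slot of the upper door eye, at the eye's top face, 150 mm above the bench. The eye is a fixed wooden block 60 x 52 mm, 12 mm thick (138 to 150 mm height), with a through slot 28 mm long along the stable's x and 13.5 mm wide along its y, with a 2 mm chamfer.
- lower_eye (a point): Centre of the slot of the lower door eye, at the eye's top face, 72 mm above the bench, straight under the upper one. Same block, 12 mm thick (60 to 72 mm height), but the slot lies crosswise: 28 mm along the stable's y, 13.5 mm along its x.
- holder: Fixed wooden holder block 80 x 60 x 50 mm (its x, y, z), either left or right of the stable. Origin: centre of its underside. In its top is a slot 25.5 mm (holder x) by 11.5 mm (holder y), 40 mm deep, in which the bolt stands with its foot 10 mm above the bench.
- glue: Bystander: upright white glue bottle, 54 mm in diameter, 120 mm tall, on the other side of the stable from the holder. Origin: centre of its underside. Leave alone.
- offcut: Bystander: wood offcut 90 x 35 x 20 mm lying on the bench. Origin: centre of its underside. Leave alone.
- brush: Bystander: brush, 170 mm long, lying along its x on the bench. Leave alone.

How it is judged:
On the way, in this order (a step that is already met when the one before it is completed fails the run):
1. the bolt's bit is through the upper eye and wholly between the two eyes (z of bolt_shoulder in the frame of stable below 0.138 m and z of bolt in the frame of stable above 0.07 m and horizontal distance between bolt_shoulder and upper_eye below 0.015 m), for 0.1 s.
2. there it is turned a quarter, its bit in line with the lower eye's slot (z of bolt_shoulder in the frame of stable below 0.138 m and angle between the x axis of bolt and the y axis of stable, either way round below 0.3 rad and horizontal distance between bolt_shoulder and upper_eye below 0.015 m), for 0.1 s.
At the end, for the whole second after the job is handed in: Fingers grip the bolt (over 2 N), still and upright (0.1 rad) through both eyes: bit top under 60 mm (lower eye's underside), foot over 14 mm (base board 12 mm), bit within 10 mm and grip block within 12 mm of the eyes' axis; glue, offcut and brush within 30 mm of their start (z of bolt_shoulder in the frame of stable below 0.06 m and z of bolt in the frame of stable above 0.014 m and horizontal distance between bolt_shoulder and lower_eye below 0.01 m and horizontal distance between bolt_grip and upper_eye below 0.012 m and angle between bolt's own z axis and vertical below 0.1 rad and contact force between the fingers and bolt above 2 N and linear speed of bolt below 0.02 m/s and distance of each of glue, offcut, brush from where it was at the start of the episode below 0.03 m); the arm keeps its last pose, push and grip.
It fails at once if a bystander is moved more than 30 mm (distance of any of glue, offcut, brush from where it was at the start of the episode above 0.03 m).
It also fails if it takes over 51 s, if anything falls off the work surface, if the arm or the gripper's body presses on something with over 40 N, if the wrist force passes 120 N, or if a joint passes its speed limit or range.

## Working session

There is one attempt and no reset: what is moved stays moved. The work goes in short steps, Python scripts to look and compute and a tool call to move; the robot and the scene stay as the last step left them, time stands still between calls to the robot, and variables do not carry over. Pictures are saved under pics/ and viewed, and the job is handed in when it is done.

Besides the shell and the picture viewer there is one more tool, called after "Call:" as name(argument=value, ...) on one line, values as JSON. move_arm: Moves the arm, as the interface text tells. Shift numbers are shares of 0.12 m and turn numbers shares of 2 pi rad, none past 1 either way. Its arguments: {"type":"object","properties":{"series":{"type":"array","items":{"type":"array","items":{"type":"array","items":{"type":"number"}}}},"hand":{"type":"number"},"squeeze":{"type":"number"}},"required":["series"]}

```bash
ls; mkdir -p pics
python3 - <<'E'
from station import sensors, vision, ctrl
import cv2
s=sensors.sense();print(s)
for n in ["side","top","wrist"]:
    im=vision.capture(n);cv2.imwrite(f"pics/{n}0.png",im[:,:,::-1])
    print(n,vision.get_calibration(n))
E
```

```text
pics
{'time_s': 0.0, 'joint_positions': array([ 1.19238815e+00,  3.00477156e-01,  1.52157719e+00,  1.48408176e-06,
        1.32070443e+00, -6.66220740e-02]), 'joint_vel': array([-8.17802621e-04, -3.19915077e-05, -1.14602974e-04, -9.09602048e-05,
        3.59265075e-04, -7.50538071e-04]), 'joint_efforts': array([-4.63274337e-04, -5.31804979e+01, -3.52723038e+01,  7.07690092e-02,
        2.45692651e-02, -1.60393733e-04]), 'ee_pos': array([0.16863418, 0.52323369, 0.20488466]), 'tcp_rot': array([ 3.07373787,  1.56963021, -1.95043757]), 'wrist_force': array([ 0.30080711,  1.05939486, -0.22348518]), 'ft_torque': array([ 0.04263337, -0.01909418,  0.01752033]), 'finger_gap': 0.09423720931725063}
side {'intrinsics': array([[503.60787193,   0.        , 316.07220658],
       [  0.        , 503.60787193, 240.15081251],
       [  0.        ,   0.        ,   1.        ]]), 'k1': -0.14024246778977958, 'R': array([[ 0.93794517, -0.34627733, -0.01873166],
       [-0.24984879, -0.63732049, -0.72897062],
       [ 0.24048793,  0.68841455, -0.68428865]]), 't': array([-0.5257068 ,  0.23120021,  0.92892014
[... 269 characters left out ...]
.99515556,  0.00637179, -0.09810616],
       [ 0.09821888,  0.02081336, -0.99494716]]), 't': array([0.02768858, 0.57594527, 1.44373883])}
wrist {'intrinsics': array([[368.6001911 ,   0.        , 316.0081796 ],
       [  0.        , 368.6001911 , 228.31996182],
       [  0.        ,   0.        ,   1.        ]]), 'k1': 0.024138168584648, 'tool_from_camera': array([[-2.93101803e-04, -2.79550338e-01,  9.60130992e-01,
        -1.79092329e-01],
       [-6.47047782e-06, -9.60131033e-01, -2.79550352e-01,
         8.13716982e-02],
       [ 9.99999957e-01, -8.81492184e-05,  2.79607313e-04,
         6.49053810e-04],
       [ 0.00000000e+00,  0.00000000e+00,  0.00000000e+00,
         1.00000000e+00]])}
```

View pics/side0.png

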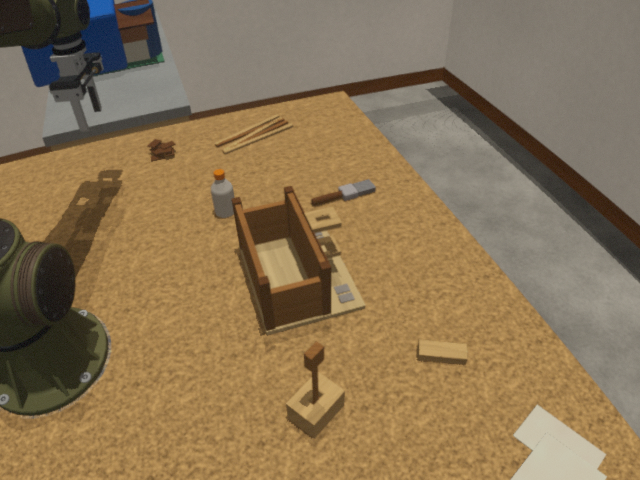

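View pics/top0.png

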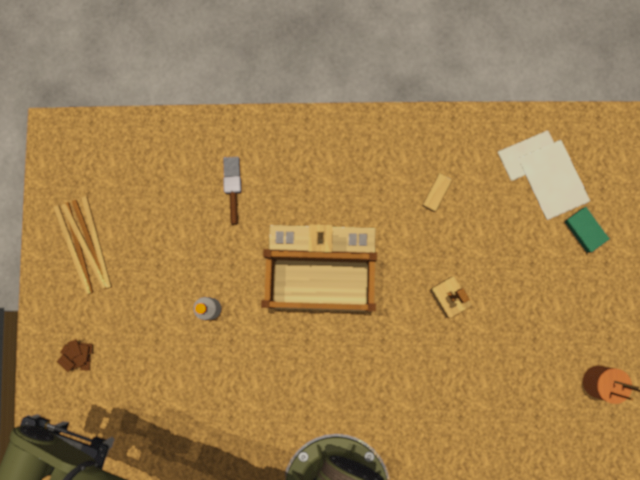

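View pics/wrist0.png

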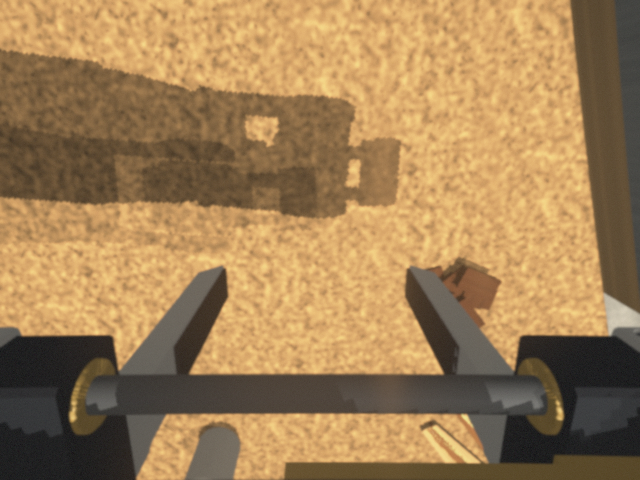

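```bash
cat > h.py <<'E'
import numpy as np, cv2
from station import sensors, vision, ctrl
from scipy.spatial.transform import Rotation as Ro
def TR(s=None):
    s=s or sensors.sense()
    return Ro.from_euler('xyz',s['tcp_rot']).as_matrix(), np.array(s['ee_pos'])
def dist(k1): return np.array([k1,0,0,0],float)
def cam(n,s=None):
    c=vision.get_calibration(n)
    if n=='wrist':
        R,p=TR(s);T=np.eye(4);T[:3,:3]=R;T[:3,3]=p
        W=T@c['tool_from_camera'];Wi=np.linalg.inv(W);return c['intrinsics'],c['k1'],Wi[:3,:3],Wi[:3,3]
    return c['intrinsics'],c['k1'],c['R'],c['t']
def proj(C,X):
    K,k1,R,t=C
    return cv2.projectPoints(np.atleast_2d(np.array(X,float)),cv2.Rodrigues(R)[0],t,K,dist(k1))[0].reshape(-1,2)
def atz(C,uv,z):
    K,k1,R,t=C
    n=cv2.undistortPoints(np.array(uv,float).reshape(-1,1,2),K,dist(k1)).reshape(-1,2)
    d=np.c_[n,np.ones(len(n))]@R; o=-R.T@t
    return o+d*((z-o[2])/d[:,2])[:,None]
def shot(n,f):
    s=sensors.sense();im=vision.capture(n);cv2.imwrite(f"pics/{f}.png",im[:,:,::-1]);return s,im
def crop(fin,fout,x0,y0,x1,y1,k):
    im=cv2.imread(f"pics/{fin}.png")[y0:y1,x0:x1];cv2.imwrite(f"pics/{fout}.png",cv2.resize(im,None,fx=k,fy=k,interpolation=cv2.INTER_CUBIC))
E
python3 - <<'E'
from h import *
crop('top0','top0s',255,215,385,315,6)
crop('top0','top0h',410,250,500,330,8)
crop('side0','side0h',270,330,370,440,5)
crop('side0','side0s',230,180,370,330,5)
C=cam('top')
print(atz(C,[[320,238]],.15),atz(C,[[450,297]],.05),atz(C,[[461,296]],.186))
E
```

```text
[[0.58581137 0.03126092 0.15      ]] [[ 0.45446806 -0.27382232  0.05      ]] [[ 0.45428754 -0.27229413  0.186     ]]
```

View pics/top0s.png

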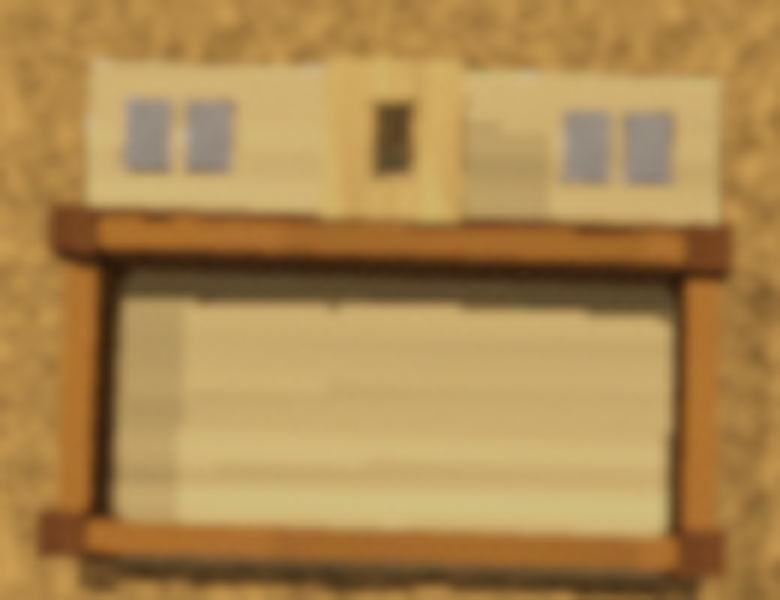

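View pics/top0h.png

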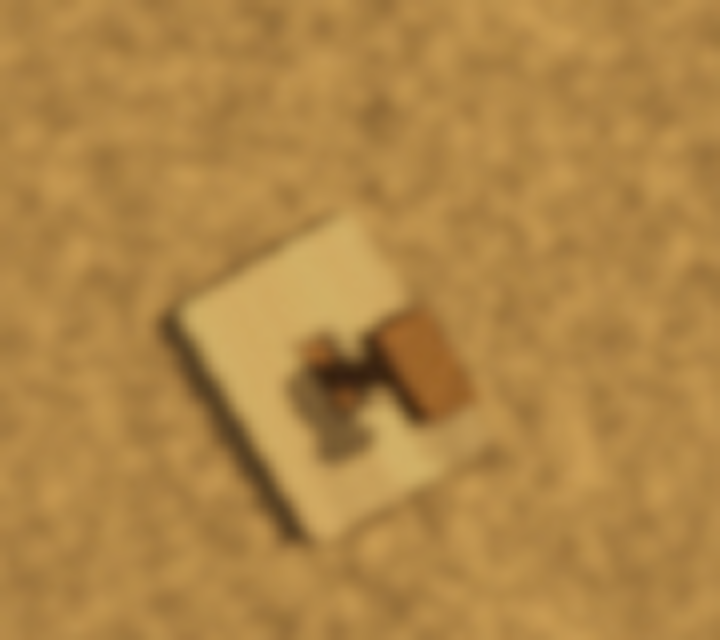

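View pics/side0h.png

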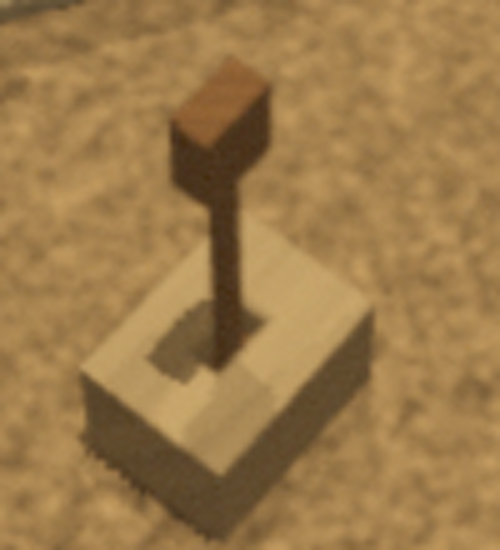

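View pics/side0s.png

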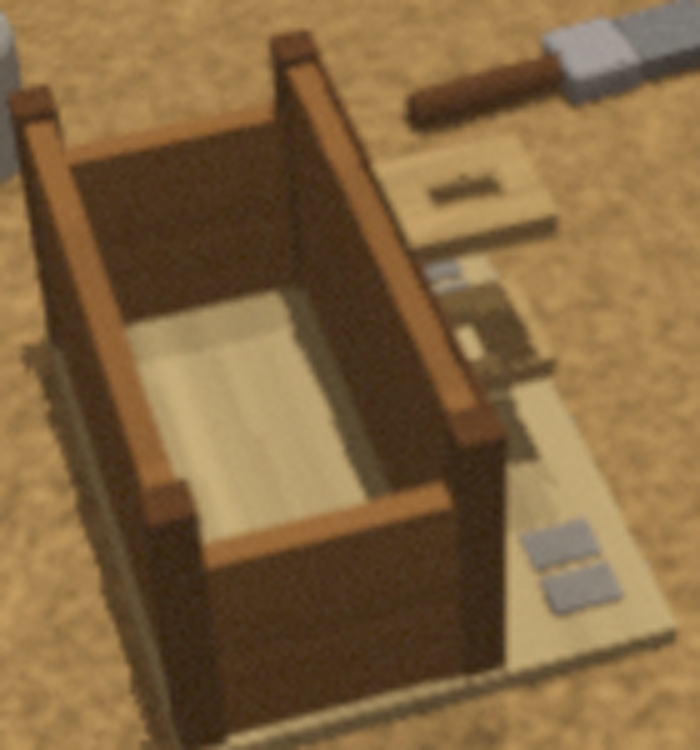

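Run:
```python
from h import *
C=cam('top');S=cam('side')
g=np.array([[375,335],[425,310],[472,395],[425,420]])/8+[410,250]
P=atz(C,g,.186);print('grip top',P[:,:2],P.mean(0))
print('lens',[np.linalg.norm(P[i]-P[(i+1)%4]) for i in range(4)],'yaw',[np.degrees(np.arctan2(*(P[b]-P[a])[[1,0]])) for a,b in((3,0),(2,1))])
h=np.array([[180,315],[300,540]])/8+[410,250]
H=atz(C,h,.05);print('holder yaw',np.degrees(np.arctan2(*(H[0]-H[1])[[1,0]])),np.linalg.norm(H[0]-H[1]))
s=np.array([[375,102],[412,102],[412,172],[375,172]])/6+[255,215]
P=atz(C,s,.15);print('slot',P[:,:2],P.mean(0))
w=np.array([[75,212],[728,230],[722,275],[55,255]])/6+[255,215]
P=atz(C,w,.145);print('wall dir',np.degrees(np.arctan2(*(P[0]-P[1])[[1,0]])),np.degrees(np.arctan2(*(P[3]-P[2])[[1,0]])),np.linalg.norm(P[0]-P[1]))
# side
g=np.array([[170,122],[232,57],[270,90],[210,147]])/5+[270,330]
P=atz(S,g,.186);print('side grip',P.mean(0),P[:,:2], np.degrees(np.arctan2(*(P[1]-P[0])[[1,0]])))
s=np.array([[430,190],[490,170],[500,185],[440,205]])/5+[230,180]
P=atz(S,s,.15);print('side slot',P.mean(0),P[:,:2])
```

```text
grip top [[ 0.46319274 -0.26363441]
 [ 0.4698115  -0.27725168]
 [ 0.44694038 -0.28931996]
 [ 0.44033781 -0.27652272]] [ 0.45507061 -0.27668219  0.186     ]
lens [np.float64(0.015140605406733195), np.float64(0.025859841202278612), np.float64(0.014400115479729083), np.float64(0.02623845395794304)] yaw [np.float64(29.419418243822044), np.float64(27.819011711099762)]
holder yaw 27.131497386672585 0.07488037784329156
slot [[0.59934527 0.0368015 ]
 [0.59924908 0.02301648]
 [0.57303756 0.02312703]
 [0.57312766 0.03688541]] [0.58618989 0.02995761 0.15      ]
wall dir 88.05688437371272 87.93559686766804 0.24359659624202393
side grip [ 0.45815063 -0.27922726  0.186     ] [[ 0.44243001 -0.27995075]
 [ 0.46685325 -0.26506782]
 [ 0.47307909 -0.27989382]
 [ 0.45024016 -0.29199666]] 31.357125994840867
side slot [0.58913764 0.03007576 0.15      ] [[0.57576665 0.03368018]
 [0.60207327 0.03636397]
 [0.60242102 0.02642114]
 [0.57628964 0.02383773]]
```

Run:
```python
from h import *
s=sensors.sense();R,p=TR(s);print(R.round(3),np.degrees(np.arctan2(R[1,2],R[0,2])),np.degrees(s['joint_positions']).round(1),s['time_s'])
```

```text
[[-0.    -0.952  0.307]
 [-0.001  0.307  0.952]
 [-1.     0.    -0.001]] 72.13513720764946 [68.3 17.2 87.2 -0.  75.7 -3.8] 0.15
```

```bash
cat >> h.py <<'E'
def Rpsi(psi):
    p=np.radians(psi);z=np.array([np.cos(p),np.sin(p),0]);x=np.array([0,0,-1.]);return np.c_[x,np.cross(z,x),z]
def frac(R,p,Rt,pt):
    return np.r_[R.T@(np.array(pt)-p)/.12, Ro.from_matrix(R.T@Rt).as_rotvec()/(2*np.pi)]
def plan(goal,psi,start=None,maxturn=80):
    R,p=start if start else TR(); out=[]
    for _ in range(12):
        f=frac(R,p,Rpsi(psi),goal)
        k=max(1,abs(f[:3]).max()); kt=max(1,abs(f[3:]).max()*360/maxturn)
        g=np.round(np.r_[f[:3]/k,f[3:]/max(k,kt)],4)
        out.append(g)
        p=p+R@(g[:3]*.12);R=R@Ro.from_rotvec(g[3:]*2*np.pi).as_matrix()
        print(g.tolist(),p.round(4))
        if k==1 and kt==1:break
    return R,p
E
python3 - <<'E'
from h import *
plan([.4565,-.278,.31],-61.5)
E
```

```text
[-0.1548, -0.7707, -1.0, 0.066, -0.0, 0.0] [0.2199 0.3807 0.2237]
[-0.1397, -1.0, -0.5457, 0.0596, -0.0, 0.0] [0.2661 0.2521 0.2406]
[-0.1235, -1.0, -0.1257, 0.0527, -0.0, 0.0] [0.307  0.1383 0.2555]
[-0.1252, -1.0, 0.2091, 0.0535, 0.0, 0.0] [0.3484 0.0229 0.2706]
[-0.1431, -1.0, 0.6025, 0.0611, 0.0, 0.0001] [ 0.3958 -0.1089  0.2878]
[-0.154, -0.7517, 1.0, 0.0654, 0.0, 0.0] [ 0.4465 -0.2502  0.3064]
[-0.0303, -0.057, 0.2393, 0.0129, 0.0, 0.0] [ 0.4565 -0.278   0.31  ]
```

Call:
move_arm(series=[[[-0.45,-0.4,-0.5,0.03,0,0],[-0.85,-0.77,-1,0.066,0,0],[-0.85,-0.77,-1,0.066,0,0]]], hand=1)

```text
time_s: 0.52
ee_pos: [0.2201, 0.3793, 0.3084]
tcp_rot: [-1.394, 1.571, -0.553]
wrist_force: [0.4, 1.1, 1.2]
finger_gap: 0.0941
```

Call:
move_arm(series=[[[0,-0.5,-0.27,0.03,0,0],[0,-1,-0.55,0.06,0,0],[0,-1,-0.55,0.06,0,0]]])

```text
time_s: 0.9
ee_pos: [0.2664, 0.2496, 0.3078]
tcp_rot: [0.028, 1.57, 0.489]
wrist_force: [-0.4, 0.2, 0.7]
finger_gap: 0.0941
```

Call:
move_arm(series=[[[0,-0.5,-0.06,0.027,0,0],[0,-1,-0.125,0.053,0,0],[0,-1,-0.125,0.053,0,0]]])

```text
time_s: 1.27
ee_pos: [0.3074, 0.1354, 0.3075]
tcp_rot: [-1.047, 1.571, -0.919]
wrist_force: [-0.5, 1.1, 0.3]
finger_gap: 0.0937
```

Call:
move_arm(series=[[[0,-0.5,0.1,0.027,0,0],[0,-1,0.21,0.053,0,0],[0,-1,0.21,0.053,0,0]]])

```text
time_s: 1.65
ee_pos: [0.3482, 0.0205, 0.3071]
tcp_rot: [-2.913, 1.57, -3.116]
wrist_force: [0.0, 0.5, 0.6]
finger_gap: 0.0938
```

Call:
move_arm(series=[[[0,-0.5,0.3,0.03,0,0],[0,-1,0.6,0.061,0,0],[0,-1,0.6,0.061,0,0]]])

```text
time_s: 2.02
ee_pos: [0.3954, -0.1098, 0.3068]
tcp_rot: [-3.021, 1.569, 2.681]
wrist_force: [0.6, 0.3, 0.9]
finger_gap: 0.0938
```

Call:
move_arm(series=[[[0,-0.38,0.5,0.03,0,0],[0,-0.75,1,0.065,0,0],[0,-0.75,1,0.065,0,0],[0,-0.75,1,0.065,0,0]]])

```text
time_s: 2.52
ee_pos: [0.4463, -0.2493, 0.3066]
tcp_rot: [-2.931, 1.569, 2.366]
wrist_force: [0.1, 0.4, -0.3]
finger_gap: 0.094
```

Run:
```python
from h import *
s,_=shot('wrist','w1');print(s['time_s'],s['ee_pos'],s['finger_gap'])
plan([.4565,-.278,.31],-61.5)
```

```text
2.525 [ 0.44627623 -0.24932822  0.30661843] 0.0939694160233691
[-0.0253, -0.062, 0.2521, 0.014, -0.0002, 0.0] [ 0.4565 -0.278   0.31  ]
```

View pics/w1.png

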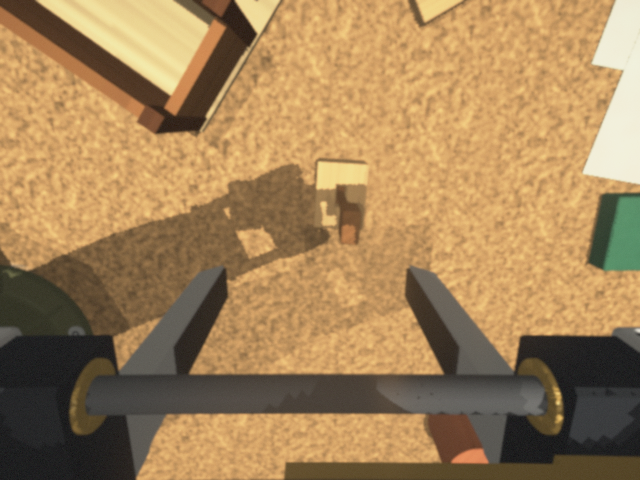

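Run:
```python
from h import *
plan([.4565,-.278,.23],-61.5)
```

```text
[0.6414, -0.062, 0.2529, 0.014, -0.0002, 0.0] [ 0.4565 -0.278   0.23  ]
```

Call:
move_arm(series=[[[0.3,-0.062,0.25,0.014,0,0],[0.64,-0.062,0.25,0.014,0,0],[0.64,-0.062,0.25,0.014,0,0]]])

```text
time_s: 2.95
ee_pos: [0.455, -0.2772, 0.2289]
tcp_rot: [-2.724, 1.566, 2.484]
wrist_force: [0.5, -0.1, 0.4]
finger_gap: 0.0938
```

Run:
```python
from h import *
s,_=shot('wrist','w2');print(s['time_s'],s['ee_pos'],s['finger_gap'])
crop('w2','w2c',240,80,440,330,3)
```

```text
2.95 [ 0.45501622 -0.27723436  0.22891995] 0.0938447051801623
```

View pics/w2c.png

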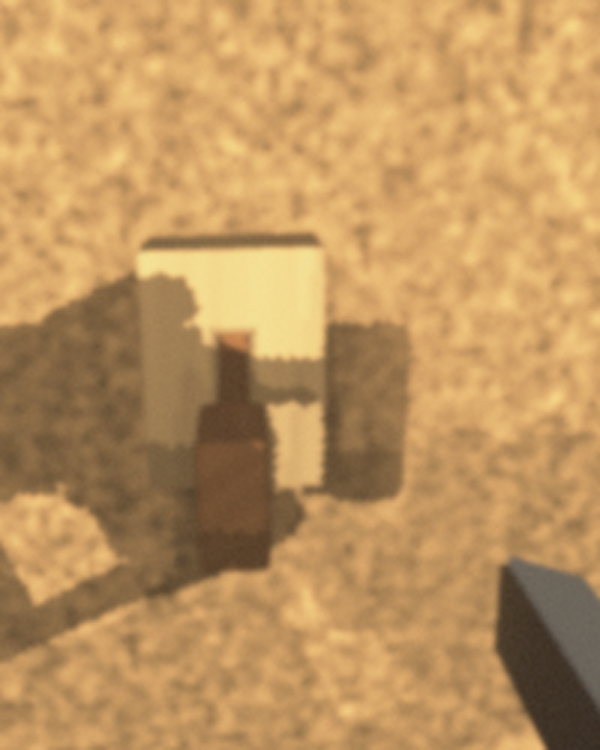

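Run:
```python
from h import *
C=cam('wrist')
g=np.array([[196,440],[270,440],[270,568],[200,570]])/3+[240,80]
P=atz(C,g,.186);m=P.mean(0);print(P[:,:2],m,np.linalg.norm(P[0]-P[1]),np.linalg.norm(P[1]-P[2]))
print([np.degrees(np.arctan2(*(P[a]-P[b])[[1,0]])) for a,b in((0,3),(1,2))])
R,p=TR();print(frac(R,p,Rpsi(-61.5),m))
h=np.array([[138,248],[325,248]])/3+[240,80];H=atz(C,h,.05);print('holder y yaw',np.degrees(np.arctan2(*(H[1]-H[0])[[1,0]])),np.linalg.norm(H[0]-H[1]))
```

```text
[[ 0.46828523 -0.26305828]
 [ 0.47572231 -0.27679176]
 [ 0.45029634 -0.290897  ]
 [ 0.44260022 -0.27767899]] [ 0.45922602 -0.27710651  0.186     ] 0.015617888205508216 0.02907641343713738
[np.float64(29.649882359321726), np.float64(29.01964597581178)]
[ 3.77221167e-01  2.92527513e-02  8.43285362e-03 -2.32244509e-04
 -1.32122461e-04  2.89753608e-05]
holder y yaw -61.57764839851458 0.060287860675510715
```

Call:
move_arm(series=[[[0.3,0.02,0.008,0,0,0],[0.6,0.02,0.008,0,0,0],[0.67,0.02,0.008,0,0,0],[0.67,0.02,0.008,0,0,0],[0.67,0.02,0.008,0,0,0]]])

```text
time_s: 3.62
ee_pos: [0.4587, -0.2797, 0.1523]
tcp_rot: [0.463, 1.568, -0.615]
wrist_force: [0.4, 0.4, -0.1]
finger_gap: 0.0939
```

Call:
move_arm(series=[[[0,0,0,0,0,0],[0,0,0,0,0,0],[0,0,0,0,0,0],[0,0,0,0,0,0],[0,0,0,0,0,0],[0,0,0,0,0,0]]], hand=0, squeeze=40)

```text
time_s: 4.38
ee_pos: [0.4579, -0.2795, 0.1502]
tcp_rot: [-2.642, 1.571, 2.563]
wrist_force: [-0.2, 0.0, 0.7]
finger_gap: 0.0373
```

Run:
```python
from h import *
s,_=shot('wrist','w3');print(s['time_s'],s['ee_pos'],s['finger_gap'],s['wrist_force'],s['ft_torque'])
R,p=TR(s);print(R.round(4))
crop('w3','w3c',220,150,420,350,3)
```

```text
4.375 [ 0.45789311 -0.27945332  0.15022844] 0.03726739009574015 [-0.24806271  0.01073696  0.74320402] [-0.05145215  0.16817032 -0.02047715]
[[-0.      0.8812  0.4728]
 [ 0.      0.4728 -0.8812]
 [-1.     -0.     -0.    ]]
```

View pics/w3.png

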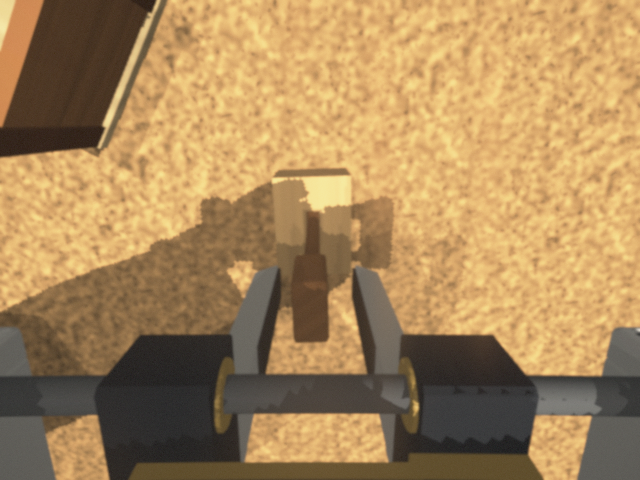

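Call:
move_arm(series=[[[0.01,0,-0.016,0,0,0],[0.01,0,-0.016,0,0,0],[0.01,0,-0.016,0,0,0],[0.01,0,-0.016,0,0,0],[0.01,0,-0.016,0,0,0],[0.01,0,-0.016,0,0,0],[0.01,0,-0.016,0,0,0],[0.01,0,-0.016,0,0,0]]])

```text
time_s: 5.42
ee_pos: [0.4569, -0.2777, 0.149]
tcp_rot: [-2.806, 1.571, 2.399]
wrist_force: [-0.8, 1.2, -1.4]
finger_gap: 0.0159
```

Run:
```python
from h import *
s,_=shot('wrist','w4');print(s['time_s'],s['ee_pos'],s['finger_gap'],s['wrist_force'],s['ft_torque'])
crop('w4','w4c',220,150,420,350,3)
```

```text
5.425 [ 0.45694065 -0.27767972  0.14898286] 0.015867410501178663 [-0.75185266  1.21105134 -1.38127617] [0.3805487  0.30382934 0.01326705]
```

View pics/w4c.png

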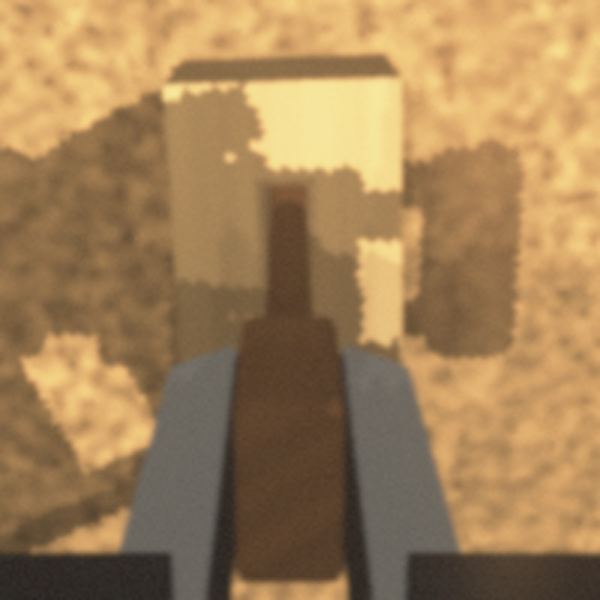

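Run:
```python
from h import *
C=cam('wrist');R,p=TR()
g=np.array([[233,400],[345,400],[346,578],[234,578]])/3+[220,150]
P=atz(C,g,.186);print(((P-p)@R*1000).round(1))
```

```text
[[-37.   17.   -7.9]
 [-37.   17.    7.7]
 [-37.  -11.4   8.3]
 [-37.  -11.4  -8.2]]
```

Call:
move_arm(series=[[[-0.1,0,0,0,0,0],[-0.3,0,0,0,0,0],[-0.55,0,0,0,0,0],[-0.8,0,0,0,0,0],[-1,0,0,0,0,0],[-1,0,0,0,0,0]]])

```text
time_s: 6.22
ee_pos: [0.4575, -0.2782, 0.2713]
tcp_rot: [0.442, 1.566, -0.637]
wrist_force: [-1.0, 0.4, -1.0]
finger_gap: 0.0158
```

Call:
move_arm(series=[[[-0.3,0,0,0,0,0],[-0.6,0,0,0,0,0],[-0.6,0,0,0,0,0],[-0.6,0,0,0,0,0]]])

```text
time_s: 6.72
ee_pos: [0.4568, -0.2776, 0.3396]
tcp_rot: [-2.661, 1.569, 2.544]
wrist_force: [0.3, 0.1, -0.5]
finger_gap: 0.0158
```

Run:
```python
from h import *
s,_=shot('wrist','w5');print(s['time_s'],s['ee_pos'],s['finger_gap'],s['wrist_force'],s['ft_torque'])
shot('side','s5');crop('s5','s5c',220,230,420,430,3)
```

```text
6.725 [ 0.45679684 -0.27762925  0.33957751] 0.015849971551221042 [ 0.28949936  0.0786477  -0.51416257] [-0.05658926  0.14836265 -0.01539874]
```

View pics/w5.png

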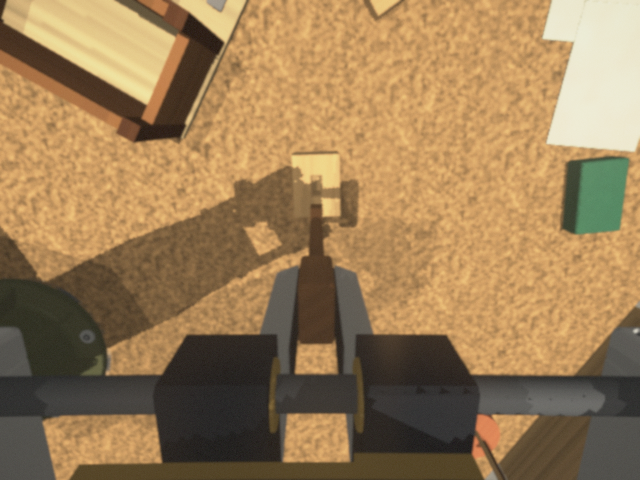

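View pics/s5c.png

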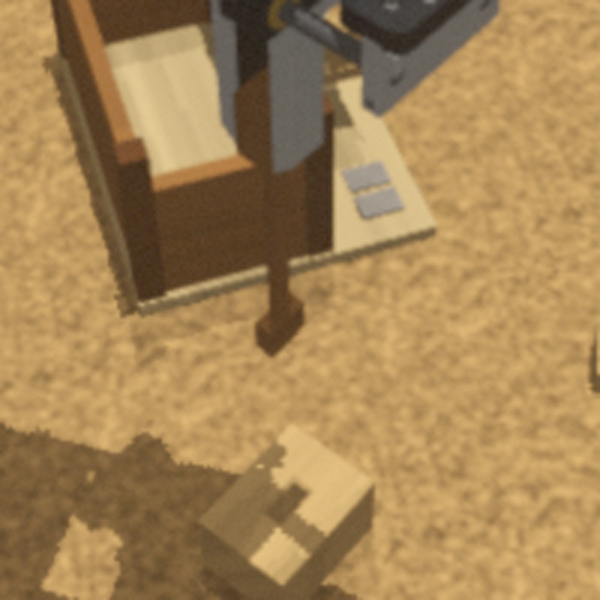

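Run:
```python
from h import *
plan([.5847,.0301,.34],-92)
```

```text
[-0.0012, 1.0, -0.8159, 0.039, -0.0001, 0.0001] [ 0.5162 -0.1346  0.3398]
[-0.0012, 0.7467, -1.0, 0.0377, -0.0001, 0.0001] [0.5737 0.0037 0.34  ]
[-0.0003, 0.0938, -0.2192, 0.0072, -0.0001, 0.0001] [0.5847 0.0301 0.34  ]
```

Call:
move_arm(series=[[[0,0.3,-0.25,0.012,0,0],[0,0.65,-0.53,0.025,0,0],[0,1,-0.82,0.039,0,0],[0,1,-0.82,0.039,0,0]]])

```text
time_s: 7.32
ee_pos: [0.5169, -0.1315, 0.34]
tcp_rot: [-2.34, 1.569, 2.623]
wrist_force: [-2.0, -0.8, 0.3]
finger_gap: 0.0161
```

Call:
move_arm(series=[[[0,0.25,-0.33,0.012,0,0],[0,0.5,-0.66,0.025,0,0],[0,0.75,-1,0.038,0,0],[0,0.75,-1,0.038,0,0],[0,0.75,-1,0.038,0,0]]])

```text
time_s: 7.95
ee_pos: [0.5739, 0.0031, 0.3404]
tcp_rot: [-1.327, 1.57, -2.889]
wrist_force: [0.4, -0.8, -0.3]
finger_gap: 0.016
```

Run:
```python
from h import *
print(sensors.sense()['time_s']);plan([.5847,.0301,.33],-92)
```

```text
7.95
[0.0869, 0.0926, -0.2242, 0.007, 0.0, 0.0002] [0.5847 0.0301 0.33  ]
```

Call:
move_arm(series=[[[0.05,0.05,-0.11,0.004,0,0],[0.08,0.093,-0.224,0.007,0,0],[0.08,0.093,-0.224,0.007,0,0],[0.08,0.093,-0.224,0.007,0,0],[0.08,0.093,-0.224,0.007,0,0]]])

```text
time_s: 8.57
ee_pos: [0.5849, 0.0302, 0.3317]
tcp_rot: [1.347, 1.57, -0.26]
wrist_force: [-0.1, -0.1, -0.5]
finger_gap: 0.0158
```

Run:
```python
from h import *
s,_=shot('wrist','w6');print(s['time_s'],s['ee_pos'],s['finger_gap'],s['wrist_force'],s['ft_torque'])
R,p=TR(s);print(R.round(4))
crop('w6','w6c',250,130,380,230,6)
shot('side','s6');crop('s6','s6c',270,60,390,260,3)
shot('top','t6')
```

```text
8.575 [0.5848621  0.0301834  0.33174738] 0.015786695374844482 [-0.08224851 -0.120805   -0.46999512] [ 0.00296153  0.1244468  -0.00912469]
[[ 4.000e-04  9.994e-01 -3.590e-02]
 [-1.000e-04 -3.590e-02 -9.994e-01]
 [-1.000e+00  4.000e-04  1.000e-04]]
```

View pics/w6.png

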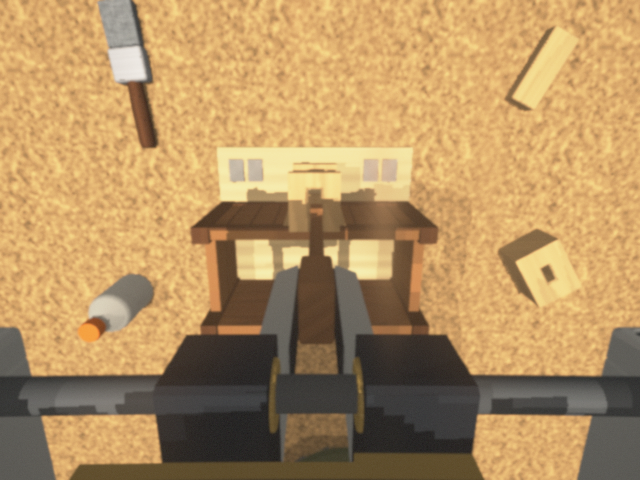

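View pics/w6c.png

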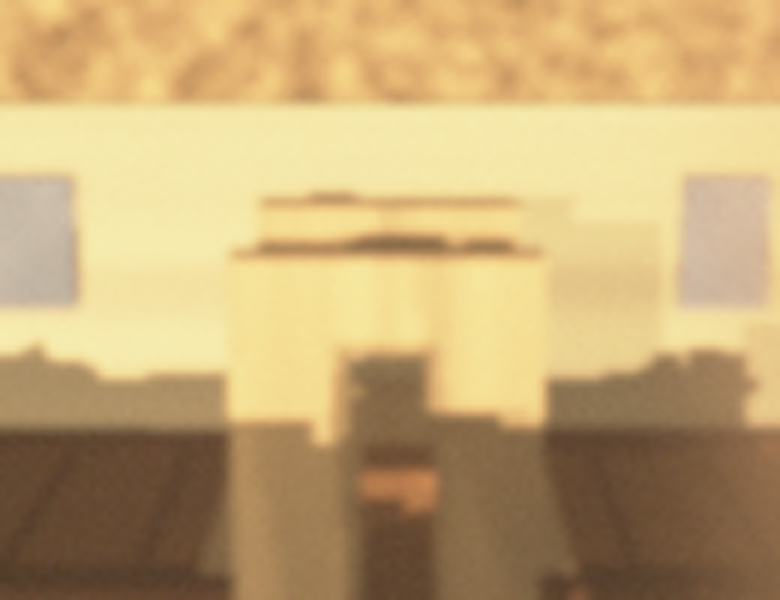

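View pics/s6c.png

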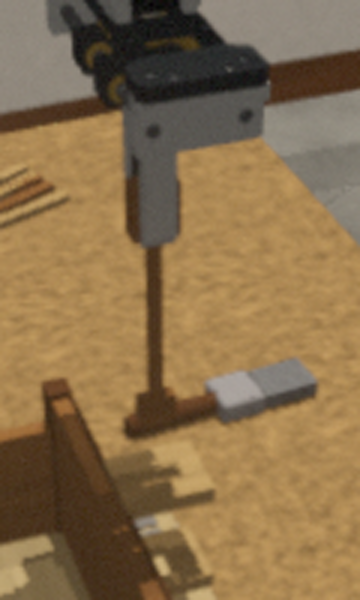

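View pics/t6.png

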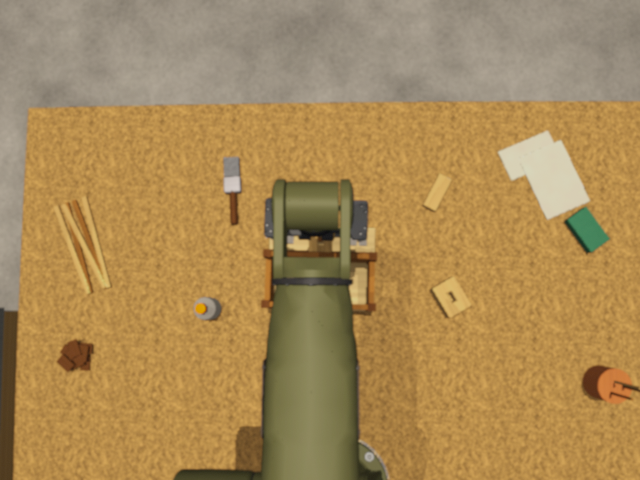

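Run:
```python
from h import *
s=sensors.sense();C=cam('wrist',s);R,p=TR(s);foot=p[2]-.139
f=lambda x,z:atz(C,np.array(x)/6+[250,130],z)
P=f([[232,252],[546,252],[338,350],[432,350]],.15);print('eye far corners, slot far',P.round(4))
print('w',np.linalg.norm(P[0]-P[1]),np.linalg.norm(P[3]-P[2]),'mid',(P[0]+P[1])/2,(P[2]+P[3])/2,'yaw y',np.degrees(np.arctan2(*(P[0]-P[1])[[1,0]])))
b=f([[360,468],[438,468]],foot+.024);print('bit top far edge',b.round(4),b.mean(0),np.linalg.norm(b[0]-b[1]))
print('foot',foot)
# base board far edge yaw
q=atz(C,[[219,148],[411,148]],.012);print('board yaw',np.degrees(np.arctan2(*(q[0]-q[1])[[1,0]])),q)
# predicted bolt axis
ax=p+R@np.array([0,.0028,0]);print('axis',ax)
S=cam('side')
print('side bit shoulder pred px in crop',(proj(S,[[*ax[:2],foot],[*ax[:2],foot+.024],[*ax[:2],foot+.14]])-[270,60])*3)
```

```text
eye far corners, slot far [[0.6202 0.0568 0.15  ]
 [0.6184 0.0057 0.15  ]
 [0.6035 0.0402 0.15  ]
 [0.603  0.0248 0.15  ]]
w 0.051036024873438224 0.015475343453187485 mid [0.61929258 0.03125109 0.15      ] [0.60325887 0.03249476 0.15      ] yaw y 87.9669351673921
bit top far edge [[0.599  0.0357 0.2166]
 [0.5986 0.0251 0.2166]] [0.59876688 0.03040924 0.21659501] 0.010632884750180259
foot 0.19259500872534513
board yaw 87.96596156587975 [[ 0.63692864  0.157825    0.012     ]
 [ 0.62792184 -0.09577636  0.012     ]]
axis [0.58774423 0.03057639 0.33159559]
side bit shoulder pred px in crop [[156.10264743 421.63191984]
 [155.68591465 391.63441913]
 [153.42607857 231.66561287]]
```

Call:
move_arm(series=[[[0.1,0.016,-0.012,0,0,0],[0.2,0.016,-0.012,0,0,0],[0.3,0.016,-0.012,0,0,0],[0.3,0.016,-0.012,0,0,0],[0.3,0.016,-0.012,0,0,0],[0.3,0.016,-0.012,0,0,0]]])

```text
time_s: 9.48
ee_pos: [0.5871, 0.0324, 0.2959]
tcp_rot: [1.619, 1.57, 0.013]
wrist_force: [-0.7, -0.6, 0.1]
finger_gap: 0.0159
```

Run:
```python
from h import *
s,_=shot('wrist','w7');print(s['time_s'],s['ee_pos'],s['finger_gap'],s['wrist_force'],s['ft_torque'])
crop('w7','w7c',250,130,380,230,6)
shot('side','s7');crop('s7','s7c',290,170,370,250,8)
```

```text
9.475 [0.58708725 0.03243518 0.29592421] 0.015866316949491137 [-0.71296445 -0.57597501  0.09052354] [0.00035118 0.13128889 0.01450263]
```

View pics/w7c.png

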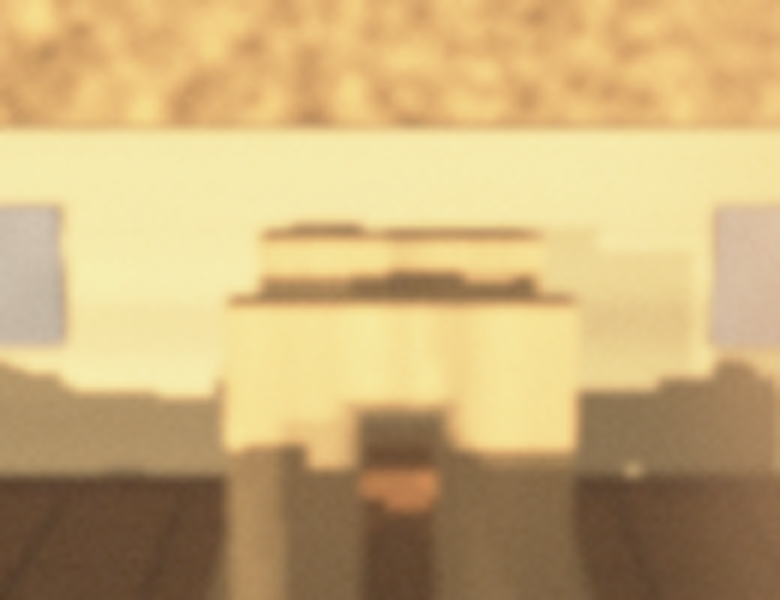

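View pics/s7c.png

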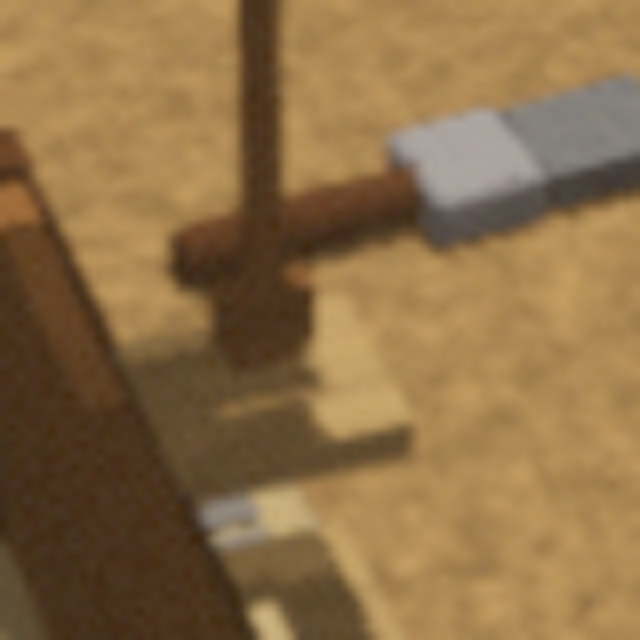

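Run:
```python
from h import *
s=sensors.sense();C=cam('wrist',s);R,p=TR(s);foot=p[2]-.139
f=lambda x,z:(lambda P:((P-p)@R*1000).round(2))(atz(C,np.array(x)/6+[250,130],z))
print('tool mm; eye',f([[228,298],[578,298],[358,408],[445,408]],.15).tolist())
print('bit',f([[360,468],[438,468]],foot+.024).tolist(),foot)
```

```text
tool mm; eye [[145.79, 32.28, -25.39], [145.79, 32.29, 26.15], [145.78, 15.82, -6.33], [145.78, 15.82, 6.67]]
bit [[115.01, 13.8, -5.54], [115.01, 13.8, 5.09]] 0.15676999578702133
```

Call:
move_arm(series=[[[0.04,0.001,0.003,0,0,0],[0.08,0.001,0.003,0,0,0],[0.12,0.001,0.003,0,0,0],[0.16,0.001,0.003,0,0,0],[0.2,0.001,0.003,0,0,0],[0.2,0.001,0.003,0,0,0]]])

```text
time_s: 10.32
ee_pos: [0.587, 0.0321, 0.271]
tcp_rot: [-1.568, 1.57, 3.109]
wrist_force: [1.1, -0.3, -1.0]
finger_gap: 0.0157
```

Call:
move_arm(series=[[[0.05,0,0,0,0,0],[0.1,0,0,0,0,0],[0.15,0,0,0,0,0],[0.2,0,0,0,0,0],[0.26,0,0,0,0,0],[0.32,0,0,0,0,0],[0.32,0,0,0,0,0],[0.32,0,0,0,0,0]]])

```text
time_s: 11.32
ee_pos: [0.5872, 0.0321, 0.2333]
tcp_rot: [1.585, 1.57, -0.021]
wrist_force: [-0.0, -0.5, -0.2]
finger_gap: 0.0158
```

Run:
```python
from h import *
s,_=shot('wrist','w8');print(s['time_s'],s['ee_pos'],s['finger_gap'],s['wrist_force'],s['ft_torque'],np.degrees(s['joint_positions']))
shot('side','s8');crop('s8','s8c',280,130,370,260,5)
```

```text
11.325 [0.58717995 0.0320642  0.23330144] 0.015771943692895165 [-0.04821404 -0.49399459 -0.18241507] [0.0195391  0.11449731 0.01026762] [-4.42550296e-01  2.09918245e+01  7.83911661e+01 -3.10884246e-04
  8.05943709e+01  9.15827132e+01]
```

View pics/s8c.png

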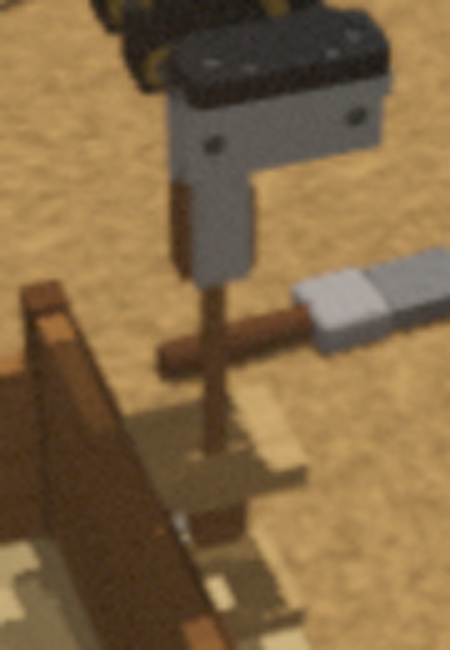

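View pics/w8.png

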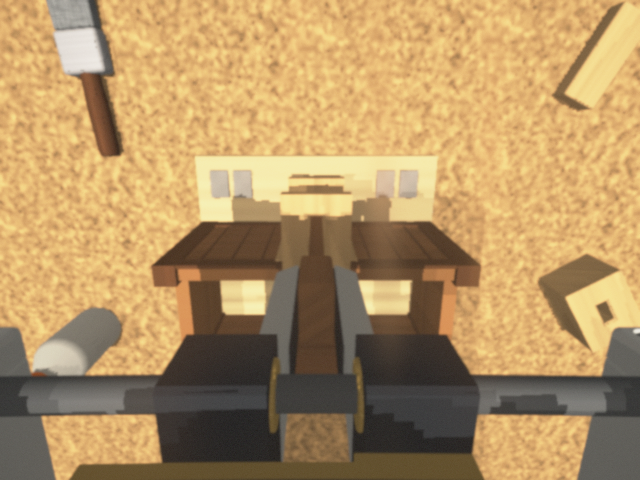

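Call:
move_arm(series=[[[0,0.0002,0.003,-0.025,0,0],[0,0.001,0.006,-0.05,0,0],[0,0.002,0.0086,-0.075,0,0],[0,0.0036,0.011,-0.1,0,0],[0,0.0056,0.0134,-0.125,0,0],[0,0.008,0.0154,-0.15,0,0],[0,0.0104,0.017,-0.175,0,0],[0,0.013,0.018,-0.2,0,0]]])

```text
time_s: 12.42
ee_pos: [0.5886, 0.0298, 0.2333]
tcp_rot: [0.321, 1.57, -0.024]
wrist_force: [-0.1, -0.5, -0.3]
finger_gap: 0.0159
```

Run:
```python
from h import *
s=sensors.sense();print(s['joint_positions'][5],s['wrist_force'],s['ft_torque'])
plan([.5894,.0297,.2333],-2.05)
```

```text
0.3328382188145559 [-0.11357013 -0.54806861 -0.25166024] [-0.07013731  0.07897373  0.02102336]
[-0.0001, 0.0011, 0.0063, -0.0491, 0.0001, -0.0] [0.5894 0.0297 0.2333]
```

Call:
move_arm(series=[[[0,0.0005,0.003,-0.025,0,0],[0,0.001,0.006,-0.049,0,0],[0,0.001,0.006,-0.049,0,0],[0,0.001,0.006,-0.049,0,0],[0,0.001,0.006,-0.049,0,0]]])

```text
time_s: 13.05
ee_pos: [0.5893, 0.0297, 0.2331]
tcp_rot: [0.175, 1.571, 0.131]
wrist_force: [0.4, -0.4, -0.3]
finger_gap: 0.0158
```

Run:
```python
from h import *
s,_=shot('wrist','w9');print(s['time_s'],s['ee_pos'],s['finger_gap'],s['wrist_force'],s['ft_torque'])
R,p=TR(s);print(R.round(4))
shot('side','s9');crop('s9','s9c',290,190,370,260,8)
```

```text
13.05 [0.58929444 0.02970319 0.23309554] 0.015825342108268577 [ 0.38411039 -0.43134288 -0.29867567] [-0.08084269  0.06439963  0.07789848]
[[ 1.000e-04  4.360e-02  9.991e-01]
 [ 0.000e+00  9.991e-01 -4.360e-02]
 [-1.000e+00  0.000e+00  1.000e-04]]
```

View pics/s9c.png

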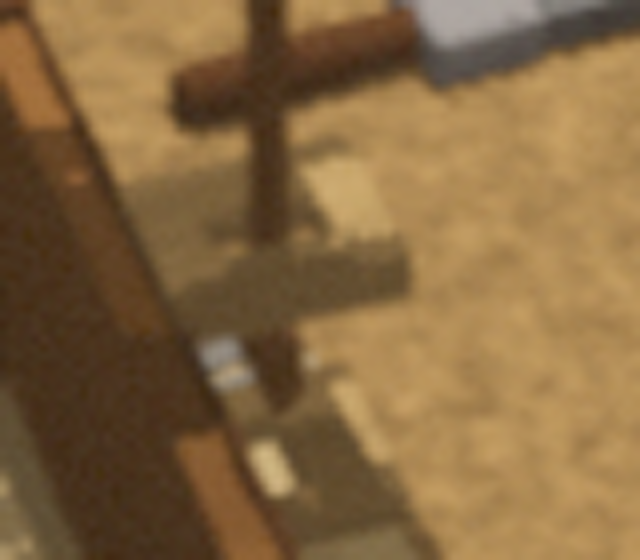

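View pics/w9.png

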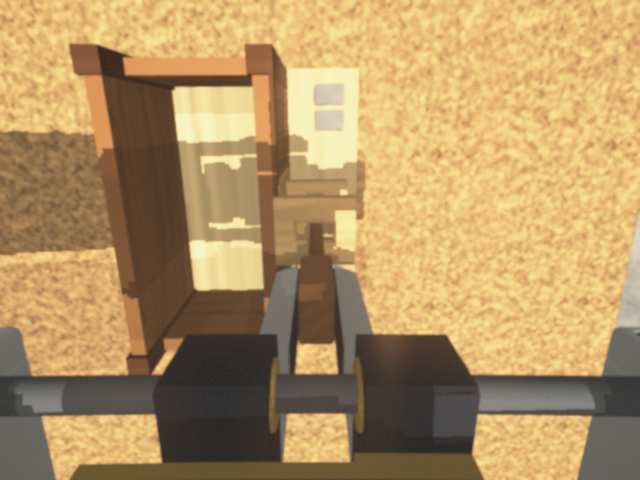

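Call:
move_arm(series=[[[0.06,0,0,0,0,0],[0.12,0,0,0,0,0],[0.16,0,0,0,0,0],[0.2,0,0,0,0,0],[0.24,0,0,0,0,0],[0.24,0,0,0,0,0]]])

```text
time_s: 13.9
ee_pos: [0.5892, 0.0297, 0.2039]
tcp_rot: [3.125, 1.57, 3.083]
wrist_force: [-0.6, 0.2, -0.0]
finger_gap: 0.0158
```

Call:
move_arm(series=[[[0.04,0,0,0,0,0],[0.08,0,0,0,0,0],[0.12,0,0,0,0,0],[0.16,0,0,0,0,0],[0.16,0,0,0,0,0]]])

```text
time_s: 14.52
ee_pos: [0.5891, 0.0297, 0.1846]
tcp_rot: [-3.078, 1.57, -3.119]
wrist_force: [0.3, 0.8, -0.3]
finger_gap: 0.0159
```

Call:
move_arm(series=[[[0.04,0,0,0,0,0],[0.08,0,0,0,0,0],[0.12,0,0,0,0,0],[0.16,0,0,0,0,0],[0.16,0,0,0,0,0],[0.16,0,0,0,0,0],[0.16,0,0,0,0,0],[0.16,0,0,0,0,0]]])

```text
time_s: 15.52
ee_pos: [0.5893, 0.0297, 0.166]
tcp_rot: [-0.124, 1.571, -0.165]
wrist_force: [0.4, 0.1, -0.9]
finger_gap: 0.016
```

Run:
```python
from h import *
s,_=shot('wrist','w10');print(s['time_s'],s['ee_pos'],s['finger_gap'],s['wrist_force'],s['ft_torque'])
shot('side','s10');crop('s10','s10c',280,150,370,260,6)
shot('top','t10')
R,p=TR(s);ax=p+R@[0,.0023,0];print(ax,p[2]-.139)
print((proj(cam('side'),[[*ax[:2],p[2]-.139],[*ax[:2],p[2]-.115]])-[280,150])*6)
```

```text
15.525 [0.58934642 0.029705   0.16598299] 0.01604625605109485 [ 0.40012485  0.07128489 -0.91824221] [-0.02579798  0.0288275   0.00679467]
[0.58944199 0.03200302 0.16598291] 0.02698298642512756
[[260.21762994 664.25074617]
 [259.61994005 616.21484951]]
```

View pics/s10c.png

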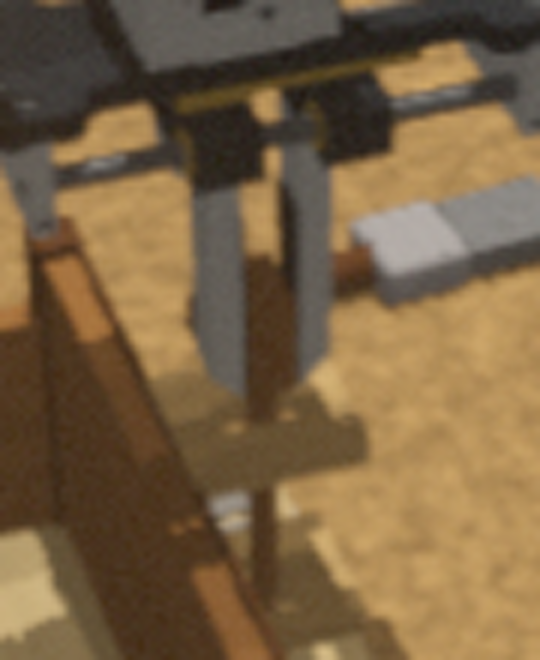

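View pics/w10.png

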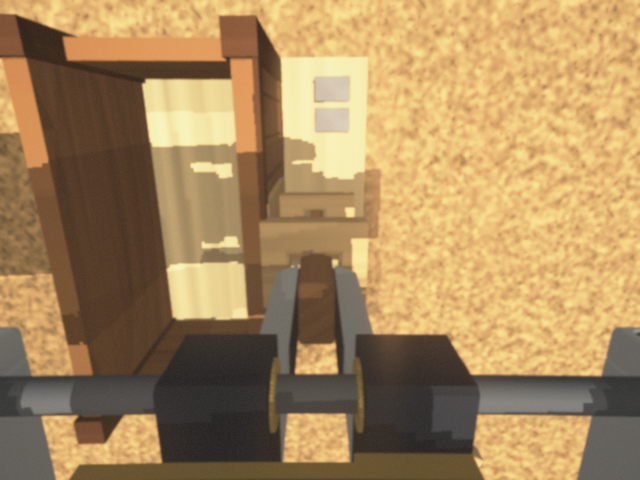

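View pics/t10.png

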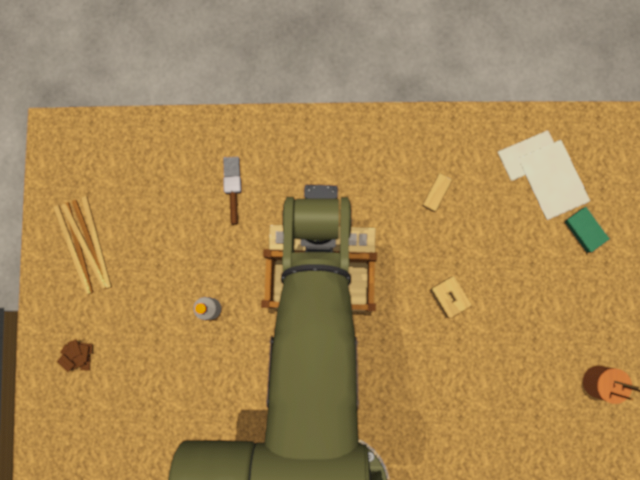

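Run:
```python
from h import *
print(ctrl.sign_off());s=sensors.sense();print(s['time_s'],s['ee_pos'],s['finger_gap'],s['wrist_force'])
```

```text
the job is handed in; nothing more can be done
None
the job is handed in; nothing more can be done
```

I gripped the bolt by its grip block, lifted it out of the holder and threaded it through the upper eye. I turned it a quarter with the bit between the eyes, lowered it through the lower eye and handed in with it still held. No verdict was reported.

Last checks before handing in, at 15.5 s:
- **Height:** the foot is at about 27 mm and the bit top at about 51 mm, inside the 14 mm and 60 mm limits. This comes from the arm's pose, because the upper eye and stable wall hide the bit in the cameras.
- **Position:** the bolt axis is at about (0.589, 0.032), matching my eye estimate of about (0.589, 0.032).
- **Grip:** the fingers are 16.0 mm apart on the block, set to 40 N. The grip block had not shifted in the wrist picture.
- **Forces:** wrist force stayed within about 2 N in every reading while carrying and threading, so nothing jammed.
- **Bystanders:** glue, offcut and brush look unmoved in the top picture.

**Disagreements:** the camera estimates of the eye position differed by up to 3 mm. I corrected by about 2 mm before inserting, and the bolt then went through both eyes freely. Where the bolt sits along the pads was known only to about 0.5–1 mm.

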